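# Fit the drill plate over the index pin and hold it down

### The job

Pick up the drill plate by its lug and fit it into the channel of the drill jig, bushes over the flat bar. The jig's index pin, which stands in one of four holes in the channel floor, is hidden once the plate is above it, so slide the plate along the channel until its dowel hole drops over the pin, then press it down flat on the channel floor against the spring lifters. Finish still gripping the lug and holding the plate down, so that I can do up the side screws.

Things in the scene. Friction and masses are not known exactly. Their poses are not given: they have to be found in the camera images.
- drill_plate: Loose drill plate of bare grey metal, 110 x 84 x 18 mm, 0.36 to 0.54 kg, lying face up on the bench. Origin: centre of its underside; x along its 110 mm length, y across its width, z up. Two bronze drill bushes (21 mm wide, 5 mm high) stand on its top at x = -34 and +34, y = +18.5 mm: its bush side.
- lug_grip (a point): Point on the plate's dark steel gripping lug, 46 mm above the plate's underside over its middle (axes as the plate's). The lug is a flat 10 mm thick (along x), 46 mm wide (along y; top corners rounded off), its top 65 mm above the underside; its 24 x 52 mm foot ends 23 mm above the underside.
- dowel_hole (a point): Mouth of the plate's only dowel hole, in its underside at x = 0, y = -18 mm (axes as the plate's); blind, 12 mm wide, 14 mm deep.
- jig_base: Dark steel drill jig fixed to the bench, 184 mm long (x), 112 mm wide (y). Origin: centre of its underside. Its channel runs along x, open at both ends, 87 mm between two bright rails (1.5 mm play each side of the plate, 3 mm lead-in bevels). Floor 20 mm, rail tops 40 mm above the origin. A flat bar lies flush in the floor at y = +18.5 mm, sticking out at the +x end: the plate's x, y point the jig's way.
- index_row (a point): Middle of the row of four index holes, at floor level, at x = 0, y = -18 mm of the jig (axes as the jig's). Holes at x = -22.5, -7.5, +7.5, +22.5 mm. The index pin stands in one of them, another each time: 10 mm thick, bullet nose, top 13 mm above the floor; flush plugs in the others. Off the pin, a plate set between the rails rides on its nose, underside 13 mm above the floor.
- channel_floor (a point): Middle of the channel floor (axes as the jig's). Four spring lifters, 8 mm wide, at x = -22 and +22, y = -35 and +36.5 mm stand 5 mm proud of it: dropped on the pin, the plate rests on them, underside 5 mm above the floor. Pressing them level takes about 14 N, of which its weight gives 4 to 5 N; let go, they lift it 5 mm again. Seated, its underside is at this point's height.
Things that resemble listed ones, but are neither listed nor needed, are in the scene too. What is shaped like the drill_plate but purple is not meant.

How it is judged:
By the outcome, as a careful person would: the job done as asked, in the order asked, and still so for the second after the job is handed in, while the arm keeps its last pose, push and grip.
It also fails if it takes over 58 s, if anything falls off the work surface, if the arm or the gripper's body presses on something with over 40 N, if the wrist force passes 120 N, or if a joint passes its speed limit or range.

### The arm

A 6-joint arm with a two-finger parallel gripper is mounted at the origin on a cart in front of the work surface, level with it; the furniture and walls round the work are solid. World frame = base frame: x ahead of the robot, y to its left, z up, the work surface at z = 0. Lengths are in m, angles in degrees, forces in N, time in s.
With the tool pointing down it reaches from about 0.35 to 0.95 m from the base axis. Payload 17.4 kg.
Tool frame: the origin (TCP) lies on the centre line of the jaws, within the pads' length; the fingertips stand 11 mm ahead of it and the grasp point (between the pads) lies 8 mm behind it; z points along the fingers, y is the line along which they close (so a half turn about z gives the same grasp; the last joint's range is limited). The gripper opens to 93 mm and grips with 3 to 60 N. Pads are 15 mm wide; open, the fingers measure 128 mm over their backs; the gripper's body (75 mm by 188 mm) begins 65 mm behind the grasp point.
Start: joints at [-78.656, 6.646, 82.598, -0, 90.757, -2.166], TCP at [0.158, -0.656, 0.196] pointing down, gripper open.
Joint ranges: [-162.19, 162.19], [-47.58, 125.68], [4.15, 143.07], [-65.23, 245.23], [0.69, 171.88], [-170.13, 170.13]. Speed limits (degrees/s): [108.29, 108.29, 127.2, 180, 180, 180].

### API

Orientations are given as a 3x3 rotation matrix whose columns are the frame's x, y, z axes.
In Python, from cell import manip gives the robot as it stands. Calls block until the motion is done:
- manip.move_ptp(position, orientation): joint-space move of the TCP to a pose.
- manip.movel(position, speed=0.15, frame=None, f_stop=None): straight line of the TCP; frame=None keeps the orientation; speed is the mean speed in m/s. With f_stop (N) it stops when the force on the tool has changed by that much, and returns True; else False.
- manip.movej(angles): joint-space move.
- manip.let_go() and manip.clamp(squeeze=None): open the fingers fully, or close them until they stop; squeeze is the grip in N (None keeps the last).
- manip.wait(seconds).
- manip.inverse_kinematics(position, orientation): joint angles nearest the present ones, or None.
- manip.get_state(): the state.
- manip.grab_frame(name): name is "scene" or "side" or "wrist"; returns a dict with "pixels" (384x512x3 uint8, blue, green, red), "fx", "fy", "cx", "cy" (pixels), "rvec" (rotation vector, rad) and "tvec" (3), from world to camera coordinates, as OpenCV has them; the wrist camera has in their place "tool_from_camera" (4x4, takes a point from camera to tool coordinates, whose origin is the TCP and whose axes are the flange's). Camera axes: x right, y down, z forward; pixel columns grow to the right and rows downward; lengths in m; the calibration is good to about 2 mm. A picture is of the moment at which its call begins: read the wrist's pose just before it. There is no depth.
A pose or a line that the arm cannot do raises manip.Unreachable and nothing moves.
- manip.close_job(): hands the job in; it is judged then, once.
The state is a dict: "t": time; "joints": joint angles; "qvel": joint speeds; "joint_torque": joint torques, N m; "ee_pos": TCP position; "tcp_rot": TCP orientation; "force": force on the tool from outside, world axes, zero at the start; "wrist_torque": the same for the moment, N m; "grip_width": opening from 0.0 (shut) to 1.0 (fully open); "grasp_force": force on a finger pad.
Only numpy, scipy, OpenCV 4.12 (cv2) and the standard library are available. Lean on these libraries where they do the work, as an engineer would, in place of code of your own. Each camera call takes 0.05 s, during which the arm holds its last target. There are 200 camera calls.

## Working session

There is one attempt and no reset: what is moved stays moved. The work goes in short steps, each a Python script; the robot and the scene stay as the last script left them, time stands still between calls to the robot, and variables do not carry over. Pictures are saved under pics/ and viewed, at most 10 in all, crops included, and the job is handed in when it is done.

```bash
mkdir -p pics; ls; python3 - <<'E'
from cell import manip
import cv2,numpy as np
s=manip.get_state();print(s['t'],s['ee_pos'],s['force'])
a=manip.grab_frame("scene");b=manip.grab_frame("side")
import pickle;pickle.dump((a,b),open('f0.pkl','wb'))
for n,f in(("scene",a),("side",b)):
    cv2.imwrite(f"pics/{n}0.png",cv2.resize(f["pixels"],None,fx=1.5,fy=1.5,interpolation=cv2.INTER_CUBIC))
    R=cv2.Rodrigues(np.array(f['rvec']))[0];print(n,f['fx'],-R.T@np.array(f['tvec']),R[2])
E
```

```text
pics
0.0 [ 0.15763809 -0.65610095  0.19480956] [ 0.52456614  0.32820225 -0.76607903]
scene 451.1333333966402 [-0.88939783  1.04162425  0.72642342] [ 0.8116339  -0.41989048 -0.40613102]
side 411.17620821911606 [0.15829654 1.23898693 0.9344618 ] [ 0.23897767 -0.69194672 -0.68124842]
```

View pics/scene0.png

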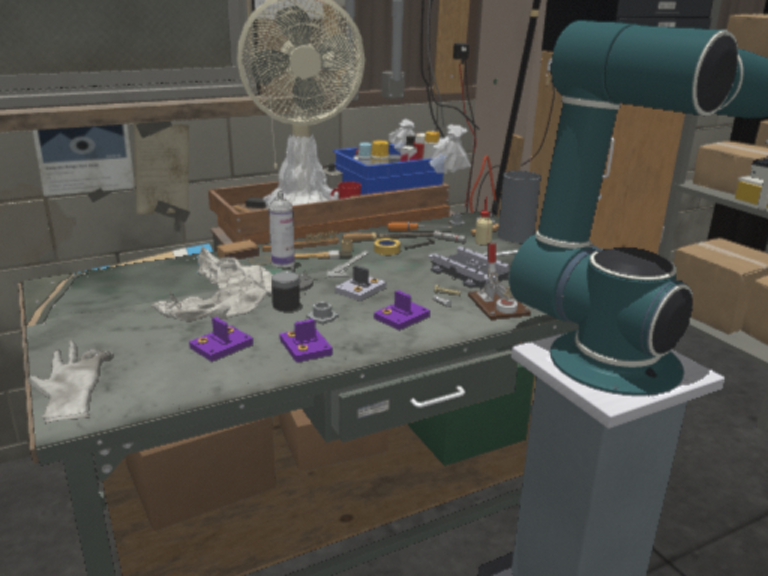

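View pics/side0.png

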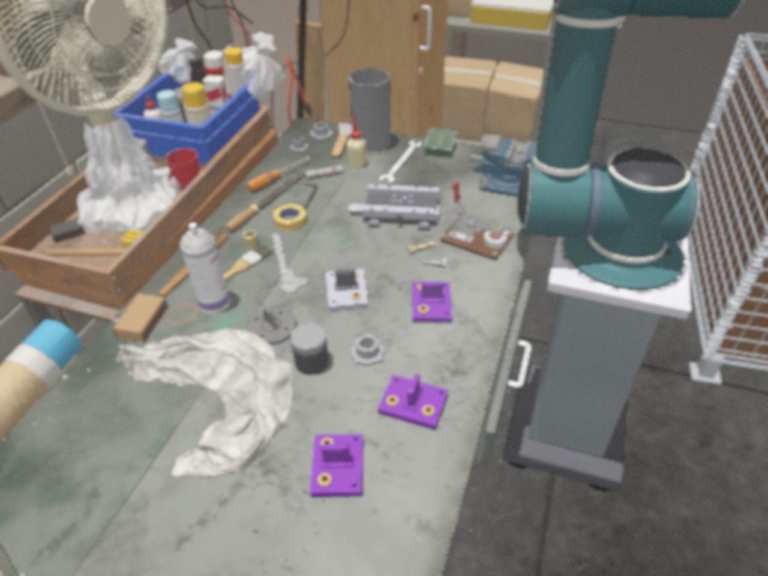

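The candidates for the plate, in 1.5x side-view pixels, are grey (346,288) and purple (432,300), (413,400) and (338,464). Only the grey one is bare metal, so it is the one meant. The dark jig is at (395,203), with its bar sticking out on the left. I'll confirm both in one enlarged crop and cast rays.

```bash
cat > h.py <<'E'
from cell import manip
import cv2,numpy as np,pickle
def cast(px,K,Rcw,c,z):
    """pixel -> world point on plane z; Rcw camera->world, c centre"""
    d=Rcw@np.array([(px[0]-K[2])/K[0],(px[1]-K[3])/K[1],1.]);return c+d*(z-c[2])/d[2]
def cam(f,st=None):
    K=[f[k] for k in('fx','fy','cx','cy')]
    if 'rvec' in f:
        R=cv2.Rodrigues(np.array(f['rvec'],float))[0];return K,R.T,-R.T@np.array(f['tvec'])
    T=np.array(f['tool_from_camera']);Rt=np.array(st['tcp_rot']);return K,Rt@T[:3,:3],np.array(st['ee_pos'])+Rt@T[:3,3]
def down(a):
    """tool pointing down, tool y (closing line) at world angle a deg"""
    a=np.radians(a);y=np.array([np.cos(a),np.sin(a),0]);z=np.array([0,0,-1.]);return np.c_[np.cross(y,z),y,z]
E
python3 - <<'E'
from h import *
a,b=pickle.load(open('f0.pkl','rb'))
C=cam(b);S=cam(a)
for n,p in dict(pl=(346/1.5,290/1.5),jl=(365/1.5,205/1.5),jr=(440/1.5,203/1.5),barend=(350/1.5,210/1.5)).items():print(n,cast(p,*C,.02 if n!='pl' else .018))
for n,p in dict(pl=(360/1.5,290/1.5),jig=(468/1.5,265/1.5)).items():print('s',n,cast(p,*S,.02))
crop=lambda f,x,y,w,h,k:cv2.resize(f['pixels'][y:y+h,x:x+w],None,fx=k,fy=k,interpolation=cv2.INTER_CUBIC)
u=crop(b,200,115,110,100,5); v=crop(a,215,155,130,60,4)
cv2.imwrite('pics/c1.png',u)
s=manip.get_state();print(np.array(s['tcp_rot']).round(3))
f=manip.grab_frame('wrist');print(f['fx'],f['tool_from_camera'])
E
```

```text
pl [0.56197735 0.3431633  0.018     ]
jl [0.62958676 0.03545513 0.02      ]
jr [ 0.45022477 -0.03032336  0.02      ]
barend [0.65827906 0.06714088 0.02      ]
s pl [0.5208536  0.35211918 0.02      ]
s jig [0.54575316 0.00533996 0.02      ]
[[ 0.972  0.234 -0.   ]
 [ 0.234 -0.972  0.001]
 [ 0.    -0.001 -1.   ]]
327.6297937287074 [[-6.61815715e-04 -9.57697387e-01 -2.87776436e-01  7.99620968e-02]
 [ 9.99999768e-01 -6.80572580e-04 -3.48638001e-05 -3.14196557e-04]
 [-1.62463781e-04 -2.87776393e-01  9.57697615e-01 -1.89148766e-01]
 [ 0.00000000e+00  0.00000000e+00  0.00000000e+00  1.00000000e+00]]
```

View pics/c1.png

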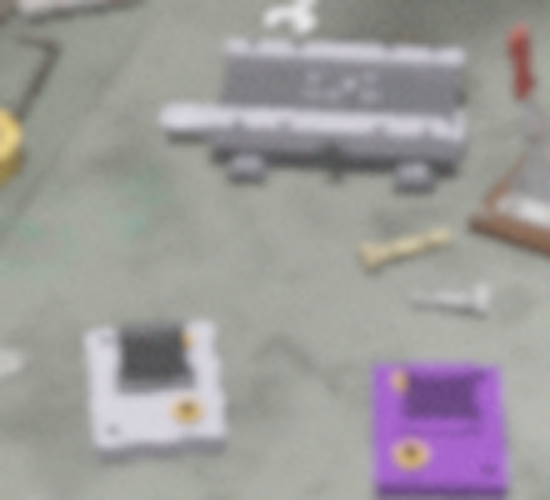

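The grey plate at crop (155,390) has both bronze bushes on its right side, so its +y is roughly world -x. The jig is at (345,105), with the bar out on the left, towards world +x. Next I'll look at each with the wrist camera.

```bash
python3 - <<'E'
from h import *
out=[]
for p,a in(((.545,.005,.25),20),((.545,.345,.25),90)):
    manip.move_ptp(p,down(a));s=manip.get_state();f=manip.grab_frame('wrist');out.append((s,f));print(s['t'],s['joints'].round(1) if hasattr(s['joints'],'round') else s['joints'])
pickle.dump(out,open('f1.pkl','wb'))
for i,(s,f) in enumerate(out):cv2.imwrite(f'pics/w{i}.png',cv2.resize(f['pixels'],None,fx=1.5,fy=1.5,interpolation=cv2.INTER_CUBIC))
E
```

```text
2.8583 [ -2.2 -10.1  94.   -0.   96.1 -22.2]
4.1917 [ 30.    2.4  82.1  -0.   95.5 -59.9]
```

View pics/w0.png

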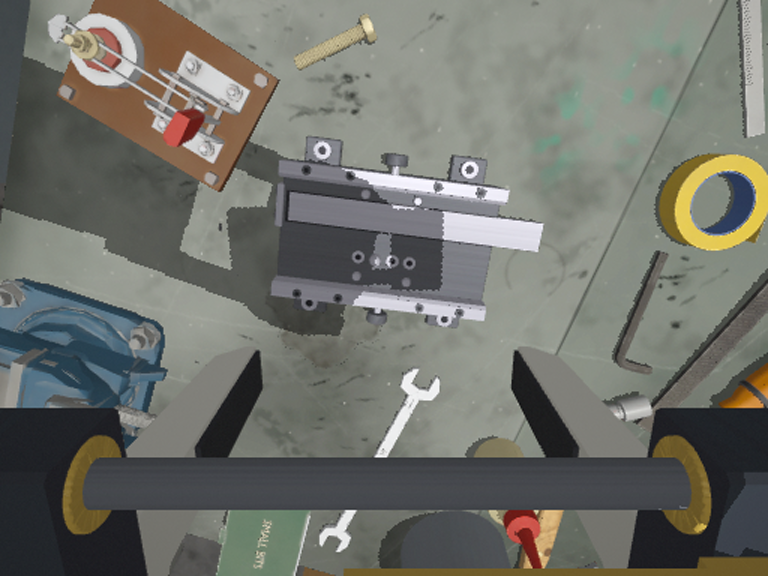

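View pics/w1.png

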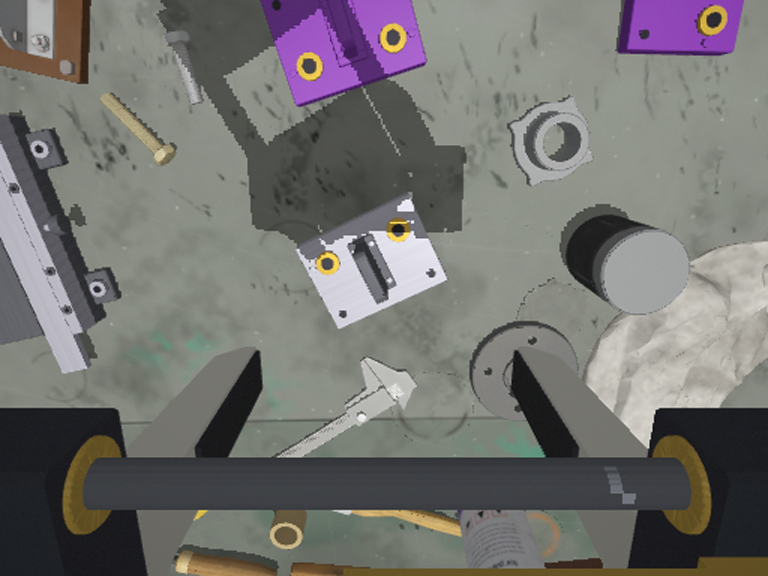

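w0 shows the jig upright: bar end at (541,236), index holes in a row around y≈260 from x=358 to 409. w1 shows the grey plate with bushes at (328,263) and (398,230), and the lug at (373,268). I'll zoom in on the jig and compute the plate pose from the bush masks.

```bash
python3 - <<'E'
from h import *
o=pickle.load(open('f1.pkl','rb'))
s,f=o[0];cv2.imwrite('pics/j.png',cv2.resize(f['pixels'][90:220,172:372],None,fx=4,fy=4,interpolation=cv2.INTER_CUBIC))
s,f=o[1];C=cam(f,s)
hsv=cv2.cvtColor(f['pixels'],cv2.COLOR_BGR2HSV)
m=cv2.inRange(hsv,(12,90,60),(35,255,255));m[:110]=0;m[230:]=0
m=cv2.morphologyEx(m,cv2.MORPH_CLOSE,np.ones((3,3)))
n,l,st,ce=cv2.connectedComponentsWithStats(m);P=[]
for i in range(1,n):
    if st[i,4]>60:
        c=[st[i,0]+(st[i,2]-1)/2,st[i,1]+(st[i,3]-1)/2];w=cast(c,*C,.022);print(st[i],ce[i],c,w);P.append(w)
# plate silhouette: underside centre check via mask of bright grey
g=cv2.inRange(hsv,(0,0,140),(180,60,255));g[:120]=0;g[225:]=0;g[:,:190]=0;g[:,305:]=0
n,l,st,ce=cv2.connectedComponentsWithStats(g);k=1+st[1:,4].argmax();print(st[k])
c=max(cv2.findContours((l==k).astype('uint8'),0,2)[0],key=cv2.contourArea)
r=cv2.boxPoints(cv2.minAreaRect(c));print(r,[cast(q,*C,.018) for q in r])
E
```

```text
[258 145  15  16 150] [264.97333333 152.44666667] [np.float64(265.0), np.float64(152.5)] [0.53523222 0.35382928 0.022     ]
[210 168  16  15 135] [218.16296296 174.91111111] [np.float64(217.5), np.float64(175.0)] [0.56467214 0.29182548 0.022     ]
[ 190  152  115   68 3528]
[[187.02002 160.67699]
 [303.26605 147.51704]
 [310.27838 209.45906]
 [194.03235 222.619  ]] [array([0.54635485, 0.25231622, 0.018     ]), array([0.52958488, 0.40318816, 0.018     ]), array([0.61417927, 0.41590798, 0.018     ]), array([0.63298932, 0.25638539, 0.018     ])]
```

View pics/j.png

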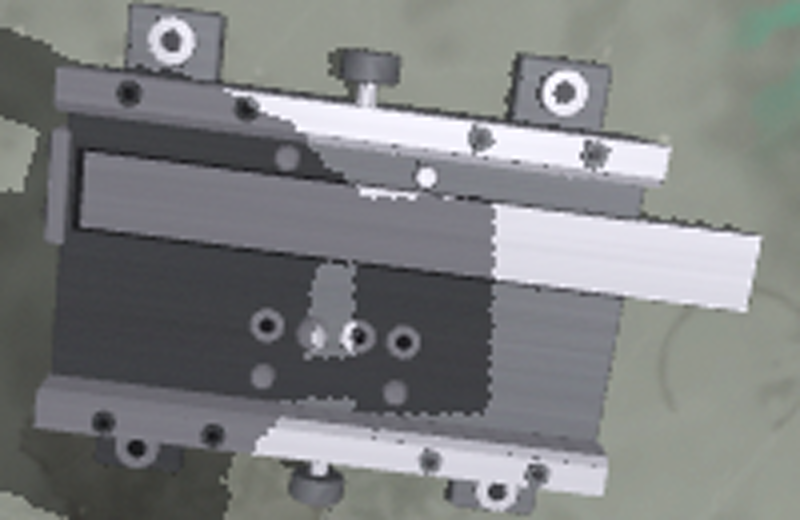

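The plate's bush spacing measures 68.6 mm, against 68 given. In the jig crop, hole plugs are at (267,325), (358,337) and (403,342), and the bright nose of the pin is at (315,335). That is the second hole, x=-7.5, still to be confirmed by feel. I'll fit the jig pose from holes, lifters and rail corners.

```bash
python3 - <<'E'
from h import *
o=pickle.load(open('f1.pkl','rb'));s,f=o[0];C=cam(f,s)
D=[((267,325),(-22.5,-18),20),((358,337),(7.5,-18),20),((403,342),(22.5,-18),20),((287,157),(-22,36.5),25),((427,178),(22,36.5),25),((262,376),(-22,-35),25),((395,393),(22,-35),25),((57,67),(-92,56),40),((670,145),(92,56),40),((35,428),(-92,-56),40),((605,495),(92,-56),40)]
W=np.array([cast(((x+.5)/4-.5+172,(y+.5)/4-.5+90),*C,z/1e3)[:2] for (x,y),_,z in D])*1e3
M=np.array([d[1] for d in D],float)
A=cv2.estimateAffinePartial2D(M,W,ransacReprojThreshold=6)[0]
k=np.hypot(A[0,0],A[1,0]);print(A,'scale',k,'ang',np.degrees(np.arctan2(A[1,0],A[0,0])))
print((W-(M@A[:,:2].T+A[:,2])).round(1))
E
```

```text
[[ 9.75037348e-01 -2.21179679e-01  5.44141797e+02]
 [ 2.21179679e-01  9.75037348e-01  5.00108655e+00]] scale 0.9998091215875219 ang 12.780811508472876
[[-0.1 -0.3]
 [ 0.  -0.5]
 [-0.1 -0.4]
 [-0.1  0.4]
 [ 0.3 -0.5]
 [-0.4  0.7]
 [-0.4  0.4]
 [ 0.3  0.1]
 [-0.2  0.2]
 [ 0.2 -0.1]
 [ 0.7  0.1]]
```

The jig fit has residuals under 1 mm and scale 1.000: centre (0.5441, 0.0050), angle 12.8°. The plate is at (0.5667, 0.3308), yaw 115.4°. Grasping now.

```bash
python3 - <<'E'
from h import *
R=down(115.4);x,y=.5667,.3308
manip.move_ptp((x,y,.12),R)
print(manip.movel((x,y,.038),.08,f_stop=8))
manip.clamp(50);s=manip.get_state();print(s['t'],s['grip_width']*93,s['grasp_force'],s['ee_pos'],s['force'])
manip.movel((x,y,.16),.1);s=manip.get_state();f=manip.grab_frame('wrist');print(s['t'],s['grip_width']*93,s['grasp_force'],s['force'],s['wrist_torque'])
pickle.dump((s,f),open('f2.pkl','wb'))
cv2.imwrite('pics/g.png',cv2.resize(f['pixels'],None,fx=1.5,fy=1.5,interpolation=cv2.INTER_CUBIC))
E
```

```text
False
7.2917 8.420701403055102 49.99983251094818 [0.56671371 0.33077546 0.03798841] [ 0.41230663 -0.4300395  -0.65981854]
8.6583 8.599110114239796 49.994264245033264 [-0.25577137 -0.25509775 -4.42517279] [ 0.07061681 -0.11922683  0.0582182 ]
```

View pics/g.png

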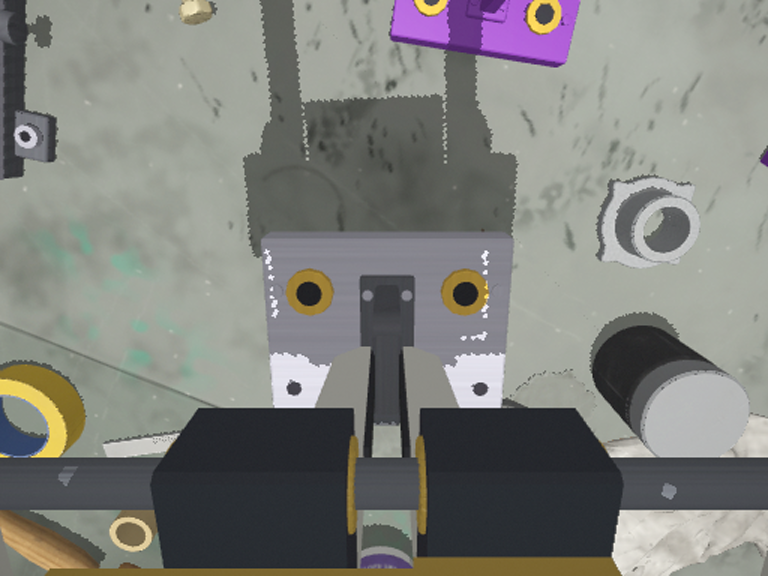

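The plate is held square and level, with the bushes at (309,292) and (466,292). The wrist force changed by about 4 N, which matches its weight. I'll measure the in-hand offset and carry it above the jig.

```bash
python3 - <<'E'
from h import *
s,f=pickle.load(open('f2.pkl','rb'));C=cam(f,s)
hsv=cv2.cvtColor(f['pixels'],cv2.COLOR_BGR2HSV)
m=cv2.inRange(hsv,(12,90,50),(35,255,255));m[:150]=0;m[230:]=0;m[:,:180]=0;m[:,340:]=0
n,l,st,ce=cv2.connectedComponentsWithStats(m);P=[]
for i in range(1,n):
    if st[i,4]>60:
        c=[st[i,0]+(st[i,2]-1)/2,st[i,1]+(st[i,3]-1)/2]
        P.append(np.array(s['tcp_rot']).T@(cast(c,*C,s['ee_pos'][2]-.0155)-s['ee_pos']))
P=np.array(sorted(P,key=lambda p:p[1]))*1e3;print(P.round(2))   # expect (18.5,-34),(18.5,34)
d=P[1]-P[0];m=P.mean(0)
off=[m[0]-18.5,m[1],np.degrees(np.arctan2(-d[0],d[1]))];print('tool-frame plate centre',off,'len',np.hypot(d[0],d[1]))
np.save('off.npy',off)
a=np.radians(12.78);ex=np.array([np.cos(a),np.sin(a)]);ey=np.array([-ex[1],ex[0]])
p=np.array([.5441,.0050])+ex*.006
manip.move_ptp((*p,.16),down(12.78));s=manip.get_state();print(s['t'],s['ee_pos'],s['grip_width']*93,s['force'],s['wrist_torque'])
E
```

```text
[[ 18.77 -32.95  15.52]
 [ 18.73  34.27  15.52]]
tool-frame plate centre [np.float64(0.24699673994356885), np.float64(0.6609948418808926), np.float64(0.03447946624184309)] len 67.21442654113311
9.9417 [0.55010637 0.00685126 0.15997419] 8.81202955634399 [-0.68430316  0.4667564  -4.97444448] [-0.05692255 -0.09947753  0.00036147]
```

```bash
cat >> h.py <<'E'
a_=np.radians(12.78);ex=np.array([np.cos(a_),np.sin(a_)]);ey=np.array([-ex[1],ex[0]])
def jig(x,y,h):
    """TCP position for plate centre at jig x,y (mm), underside h mm above channel floor"""
    return (*(np.array([.5441,.0050])+ex*x/1e3+ey*y/1e3),.058+h/1e3)
def rep(n=''):
    s=manip.get_state();d=np.array(s['ee_pos'])[:2]-[.5441,.0050]
    F=np.array(s['force']);print(n,round(s['t'],2),'x %.1f y %.1f h %.2f'%(d@ex*1e3,d@ey*1e3,(s['ee_pos'][2]-.058)*1e3),'Fj %.1f %.1f %.1f'%(F[:2]@ex,F[:2]@ey,F[2]),'T',np.round(s['wrist_torque'],2),'w %.1f'%(s['grip_width']*93));return s
E
python3 - <<'E'
from h import *
y=-.25
manip.movel(jig(6,y,25),.1);rep()
print(manip.movel(jig(6,y,9),.02,f_stop=5));rep('down')
s=manip.get_state();b=manip.grab_frame('side');f=manip.grab_frame('wrist')
cv2.imwrite('pics/p.png',np.hstack([cv2.resize(b['pixels'][100:190,200:310],(400,327),interpolation=2),cv2.resize(f['pixels'][100:310,130:385],(397,327),interpolation=2)]))
E
```

```text
10.86 x 6.4 y -0.3 h 25.72 Fj 0.6 -0.1 -4.7 T [-0.01 -0.07  0.  ] w 8.7
True
down 11.48 x 6.1 y 0.1 h 12.01 Fj 1.3 3.5 4.1 T [ 0.37 -0.34 -0.07] w 8.7
```

View pics/p.png

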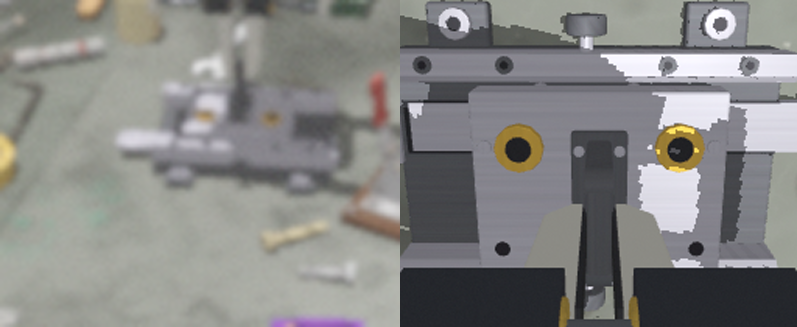

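The plate sits between the rails with its bushes over the bar, riding on the pin at h≈12–13 mm. Now I'll slide it towards -x, probing downward as I go.

```bash
python3 - <<'E'
from h import *
y=0
for x in np.arange(4.5,-13,-1.5):
    manip.movel(jig(x,y,12.3),.03)
    hit=manip.movel(jig(x,y,8),.02,f_stop=6)
    s=rep('%.1f %s'%(x,hit))
    if (s['ee_pos'][2]-.058)*1e3<9.5: break
E
```

```text
4.5 True 12.04 x 5.8 y 0.3 h 11.75 Fj 1.9 1.1 6.1 T [ 0.39 -0.25  0.06] w 9.0
3.0 True 12.5 x 4.2 y 0.3 h 11.71 Fj 0.9 2.2 5.4 T [ 0.29 -0.2   0.02] w 8.8
1.5 True 12.96 x 2.8 y 0.3 h 11.78 Fj 0.5 2.1 6.1 T [ 0.29 -0.3  -0.05] w 8.7
0.0 True 13.42 x 1.3 y 0.3 h 11.79 Fj 1.2 2.1 5.9 T [ 0.32 -0.23 -0.01] w 8.9
-1.5 True 13.88 x -0.3 y 0.3 h 11.76 Fj 0.9 2.1 5.9 T [ 0.35 -0.27  0.06] w 8.5
-3.0 True 14.33 x -2.5 y 0.3 h 10.94 Fj -0.6 2.7 5.7 T [ 0.28  0.01 -0.07] w 9.0
-4.5 False 14.95 x -4.8 y 0.0 h 7.48 Fj -0.8 0.1 -5.2 T [-0.12  0.24  0.03] w 8.6
```

The plate dropped over the pin near x≈-5, which matches the second hole. Now I'll lower it to the lifters and press.

```bash
python3 - <<'E'
from h import *
print(manip.movel(jig(-6.5,0,7.5),.02,f_stop=5));s=rep('ctr')
x=(np.array(s['ee_pos'])[:2]-[.5441,.0050])@ex*1e3
print(manip.movel(jig(x,0,3.5),.02,f_stop=6));rep('low')
print(manip.movel(jig(x,0,-2.5),.015,f_stop=28));rep('press')
manip.wait(.5);rep('hold')
E
```

```text
False
ctr 15.2 x -6.5 y -0.0 h 7.60 Fj -1.0 0.5 -4.3 T [-0.1  -0.04 -0.09] w 8.8
True
low 15.49 x -6.4 y -0.0 h 3.28 Fj -1.4 1.2 4.3 T [-0.05 -0.07  0.  ] w 8.9
True
press 15.86 x -5.4 y -0.0 h 0.03 Fj -1.6 -0.5 7.4 T [-0.22  0.38 -0.03] w 9.1
hold 16.36 x -5.4 y -0.1 h 0.02 Fj -2.7 -0.7 8.5 T [-0.18  0.39 -0.01] w 8.8
```

Not fully bottomed yet: the push is 8.5 N, only about what the lifters take, and h carries an offset of roughly -1 mm. I'll press further, to firm contact.

```bash
python3 - <<'E'
from h import *
for h in (-.5,-1,-1.5,-2,-2.5,-3,-3.5):
    manip.movel(jig(-6,0,h),.01);manip.wait(.15);s=rep('%.1f'%h)
    if s['force'][2]>24: break
E
```

```text
-0.5 16.76 x -5.6 y -0.1 h 0.20 Fj -1.3 0.3 6.7 T [-0.06  0.21  0.  ] w 8.5
-1.0 17.16 x -5.4 y -0.1 h 0.06 Fj -1.6 0.7 10.3 T [0.02 0.34 0.02] w 9.0
-1.5 17.56 x -5.4 y 0.0 h -0.05 Fj -3.4 1.9 13.4 T [ 0.18  0.66 -0.07] w 8.9
-2.0 17.96 x -5.3 y 0.0 h -0.15 Fj -6.4 3.6 18.9 T [0.32 1.16 0.  ] w 9.0
-2.5 18.36 x -5.3 y 0.1 h -0.21 Fj -8.4 4.9 24.4 T [0.38 1.74 0.02] w 8.9
```

```bash
python3 - <<'E'
from h import *
for x,y in((-6.7,-.3),(-7.2,-.4)):
    manip.movel(jig(x,y,-2.4),.01);manip.wait(.2);s=rep('%.1f'%x)
R=np.array(s['tcp_rot']);print('tilt deg',np.degrees(R[:2,2]).round(2),'yaw',np.degrees(np.arctan2(R[1,1],R[0,1])))
b=manip.grab_frame('scene');f=manip.grab_frame('wrist')
cv2.imwrite('pics/q.png',np.vstack([cv2.resize(f['pixels'][90:290,110:400],(790,545),interpolation=2)]))
C=cam(f,s);hsv=cv2.cvtColor(f['pixels'],cv2.COLOR_BGR2HSV)
m=cv2.inRange(hsv,(12,90,50),(35,255,255));m[:150]=0;m[240:]=0;m[:,:180]=0;m[:,340:]=0
m=cv2.morphologyEx(m,cv2.MORPH_CLOSE,np.ones((5,5)))
n,l,st,ce=cv2.connectedComponentsWithStats(m)
for i in range(1,n):
    if st[i,4]>60:print(st[i],(st[i,:2]+(st[i,2:4]-1)/2), s['ee_pos'][2])
E
```

```text
-6.7 18.81 x -5.3 y -0.0 h -0.14 Fj -2.5 5.7 20.0 T [0.9  0.5  0.04] w 8.6
-7.2 19.26 x -5.4 y -0.1 h -0.05 Fj 3.4 5.6 18.4 T [ 1.08 -0.31 -0.  ] w 8.9
tilt deg [0.88 0.42] yaw 12.813653190371578
[189 179  32  32 574] [204.5 194.5] 0.05794668585249879
[293 179  32  31 556] [308.5 194. ] 0.05794668585249879
```

View pics/q.png

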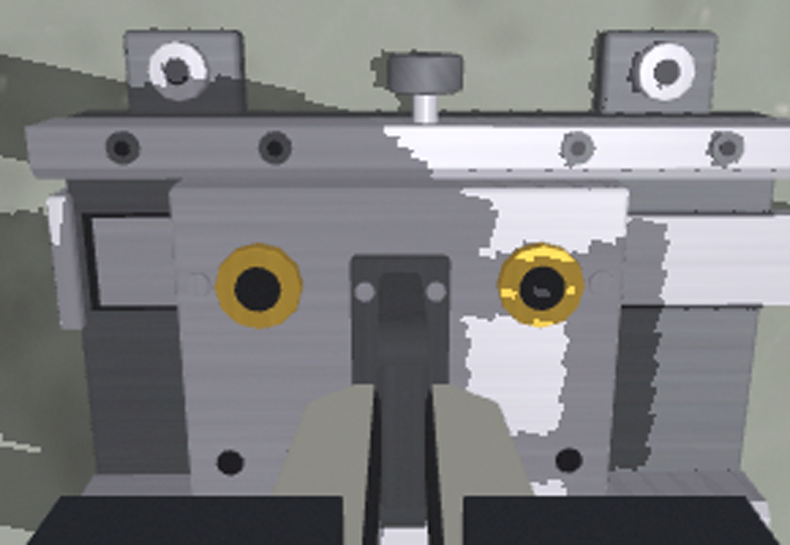

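The plate is down between the rails, square, with its bushes at (258,289) and (541,289) over the bar. The tool has picked up about 1° of tilt, since `frame=None` likely keeps the deflected orientation. I'll re-square it explicitly and press again.

```bash
cat >> h.py <<'E'
def tilt(s):
    z=np.array(s['tcp_rot'])[:2,2];print('   tilt jig x,y deg',np.degrees([z@ex,z@ey]).round(2))
E
python3 - <<'E'
from h import *
R=down(12.78)
for x,y,h in((-6.5,0,-.5),(-6.5,0,-1.2),(-6.5,0,-2),(-6.8,-.1,-2.7)):
    manip.movel(jig(x,y,h),.01,frame=R);manip.wait(.25);s=rep('%.1f'%h);tilt(s)
    if s['force'][2]>28:break
E
```

```text
-0.5 19.97 x -5.9 y -0.1 h 0.50 Fj -1.3 0.3 9.2 T [0.05 0.15 0.01] w 8.9
   tilt jig x,y deg [ 0.09 -0.02]
-1.2 20.47 x -5.8 y -0.1 h 0.01 Fj -1.6 1.4 11.4 T [ 0.09  0.18 -0.02] w 8.5
   tilt jig x,y deg [ 0.12 -0.02]
-2.0 20.97 x -5.6 y 0.0 h -0.16 Fj -4.2 2.9 17.1 T [0.27 0.77 0.04] w 8.9
   tilt jig x,y deg [ 0.13 -0.01]
-2.7 21.47 x -5.6 y -0.0 h -0.20 Fj -5.6 4.7 23.3 T [ 0.52  1.02 -0.02] w 8.5
   tilt jig x,y deg [ 0.18 -0.01]
```

It bottoms firmly at h≈-0.2 with the tool square. As a check, I'll sweep the push up to the free height and back: the lifter knee and the floor knee should lie 5 mm apart.

```bash
python3 - <<'E'
from h import *
R=down(12.78)
for h in (1,3,4,5,6,5,4.5,4,3,2,1,0,-1,-1.5,-2,-2.7):
    manip.movel(jig(-6.6,-.05,h),.02,frame=R);manip.wait(.25);s=rep('%.1f'%h)
tilt(s);f=manip.grab_frame('wrist')
g=pickle.load(open('f2.pkl','rb'))[1]
for im in(g,f):
    p=cv2.cvtColor(im['pixels'],cv2.COLOR_BGR2GRAY);q=cv2.inRange(p,0,50);q[:185]=0;q[275:]=0
    n,l,st,ce=cv2.connectedComponentsWithStats(q)
    print([tuple(ce[i].round(2))+(st[i,4],) for i in range(1,n) if 30<st[i,4]<300 and 185<ce[i][0]<330])
E
```

```text
1.0 22.05 x -6.1 y -0.1 h 1.80 Fj -1.4 0.3 7.2 T [0.06 0.03 0.01] w 8.9
3.0 22.55 x -6.6 y -0.0 h 3.03 Fj -0.0 -0.0 4.5 T [ 0.02 -0.13 -0.03] w 8.7
4.0 23.05 x -6.6 y -0.0 h 3.95 Fj -0.6 1.0 4.0 T [-0.01 -0.15  0.06] w 8.7
5.0 23.55 x -6.7 y -0.0 h 4.82 Fj 1.7 0.3 -2.3 T [ 0.04 -0.38 -0.  ] w 9.1
6.0 24.05 x -6.7 y -0.0 h 5.85 Fj 0.4 0.3 -4.9 T [-0.01 -0.11  0.04] w 8.5
5.0 24.55 x -6.6 y -0.1 h 5.02 Fj 0.1 0.7 -3.6 T [-0.03 -0.17  0.02] w 8.9
4.5 25.05 x -6.5 y -0.1 h 4.66 Fj -1.2 -0.4 1.6 T [-0.11  0.01  0.03] w 8.9
4.0 25.55 x -6.6 y -0.0 h 4.05 Fj -0.6 -0.8 3.2 T [-0.12  0.01 -0.02] w 9.0
3.0 26.05 x -6.6 y -0.1 h 3.05 Fj -0.8 0.1 4.5 T [-0.03  0.03  0.02] w 9.0
2.0 26.55 x -6.5 y -0.1 h 2.09 Fj -0.8 0.0 6.0 T [-0.14  0.12  0.03] w 8.6
1.0 27.05 x -6.4 y -0.1 h 1.26 Fj -2.3 -0.8 6.7 T [-0.1   0.17 -0.03] w 9.3
0.0 27.55 x -6.4 y -0.1 h 0.44 Fj -1.3 0.4 7.7 T [-0.16  0.16  0.02] w 8.8
-1.0 28.05 x -6.2 y -0.1 h -0.12 Fj -1.5 1.4 12.4 T [0.03 0.45 0.03] w 8.8
-1.5 28.55 x -6.2 y -0.1 h -0.16 Fj -5.1 1.8 17.6 T [ 0.01  0.98 -0.01] w 8.3
-2.0 29.05 x -6.2 y -0.1 h -0.20 Fj -8.3 2.2 22.1 T [0.04 1.54 0.04] w 8.6
-2.7 29.55 x -6.1 y -0.1 h -0.25 Fj -11.3 2.9 29.6 T [0.1  2.24 0.01] w 8.8
   tilt jig x,y deg [ 0.09 -0.02]
[(np.float64(205.52), np.float64(195.4), np.int32(199)), (np.float64(309.89), np.float64(195.53), np.int32(199)), (np.float64(247.4), np.float64(256.9), np.int32(156)), (np.float64(267.63), np.float64(256.8), np.int32(158))]
[(np.float64(204.89), np.float64(195.57), np.int32(200)), (np.float64(309.56), np.float64(195.46), np.int32(188)), (np.float64(247.36), np.float64(256.86), np.int32(160)), (np.float64(267.62), np.float64(256.96), np.int32(161)), (np.float64(195.13), np.float64(259.0), np.int32(61)), (np.float64(319.28), np.float64(258.87), np.int32(61))]
```

The knees are at h≈4.9 and h≈-0.1, so the 5 mm lifter travel is used up and the plate is flat on the floor. I'll ease the side load, keep about 20 N of push, check that it holds, and hand in.

```bash
python3 - <<'E'
from h import *
manip.movel(jig(-7.2,-.2,-2.3),.01,frame=down(12.78));manip.wait(.6);s=rep();tilt(s);print(s['grasp_force'])
if s['force'][2]>14 and (s['ee_pos'][2]-.058)<.0001: print(manip.close_job())
E
```

```text
30.45 x -6.2 y -0.1 h -0.21 Fj -4.4 4.2 22.7 T [ 0.44  0.82 -0.01] w 8.8
   tilt jig x,y deg [ 0.16 -0.  ]
50.02234160900116
the job is handed in; nothing more can be done
None
```

The drill plate is seated over the index pin (second hole, x = -7.5 mm) and pressed flat on the channel floor; the arm still grips the lug at 50 N and pushes down with about 23 N, and I handed the job in at 30.5 s.

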